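Find the lamp housing with the loose piece

ROBOT

A 6-joint arm with a two-finger parallel gripper is mounted at the origin on the work surface. World frame = base frame: x ahead of the robot, y to its left, z up, the work surface at z = 0. Lengths are in mm, angles in rad, forces in N, time in s.
With the tool pointing down it reaches from about 225 to 875 mm from the base axis. Payload 3.4 kg.
Tool frame: the origin (TCP) lies at the very end of the fingers, on their centre line; the grasp point (between the pads) lies 19 mm behind it; z points along the fingers, y is the line along which they close (so a half turn about z gives the same grasp; the last joint's range is limited). The gripper opens to 85 mm and grips with 20 to 120 N. Pads are 22 mm wide; open, the fingers measure 114 mm over their backs; the gripper's body (76 mm by 85 mm) begins 54 mm behind the grasp point. The pads swing forward as they close: fully open they stand 13 mm farther back than shut.
Start: joints at [1.1, 0.276, 1.505, -0, 1.361, -0.121], TCP at [197.076, 540.207, 231.328] pointing down, gripper open.
Joint ranges: [-2.89, 2.89], [-0.75, 2.08], [0.22, 2.7], [-1.18, 4.32], [0.11, 2.71], [-2.7, 2.7]. Speed limits (rad/s): [2.57, 2.57, 3.14, 3.14, 3.14, 3.14].

INTERFACE

Orientations are given as a unit quaternion [x, y, z, w].
In Python, from plant import env gives the robot as it stands.
- The arm moves only by the tool move_arm, never from a script. Its argument "motion" is a list of rows, each a list of 4 numbers: the shift along the world's x, y, z in m, then the turn about the world's z in rad. In form: [[dx, dy, dz, turn], ...]. A call has 1 to 10 rows; each row shifts and turns the commanded pose from where the row before left it; what a row does not reach is not made up. A row lasts 1/12 s, in which the tool goes at most 41.7 mm and 7.16 degrees, less where a joint would pass 70% of its speed; a pose out of reach is approached as far as the arm can. A call is refused whole if a number of a shift passes 0.0417 or a number of a turn 0.125, either way. A call with a gripper value outside its range is refused whole. "fingers" is the finger opening in m, from 0 to 0.0854, set as the call begins (left out, the last holds). The fingers move at their own pace and stop on an object; the grip force is fixed at half the most. Time passes only in rows, so rows that do not move let the fingers close. It gives the time, the measured TCP pose, the force, the opening and the grip force at its end, in the units of the state.
- env.read_state(): the state, without advancing time (a new reading comes with each control period).
- env.read_camera(name): name is "scene" or "top" or "wrist"; returns the picture (480x640x3 uint8, blue, green, red); there is no depth.
- env.calibration(name): a dict with "fovy" (degrees; the focal length in pixels is half the picture's height over the tangent of half this angle, whatever the lens; pixels are square), "cx", "cy" (the principal point, pixels), "R" (3x3) and "t" (3): a world point X has camera coordinates R X + t. Camera axes: x right, y down, z forward; pixel columns grow to the right and rows downward; lengths in mm; the calibration is good to about 2 mm. The wrist camera is an equidistant fisheye: a pixel r from the principal point sees the ray r / f radians off the axis. A picture is of the moment at which its call begins: read the wrist's pose just before it. calibration takes no time and is no camera call; for the wrist camera it gives the pose at the moment of the call.
- env.job_done(): hands the job in; it is judged then, once.
The state is a dict: "time": time; "joints": joint angles; "joint_velocities": joint speeds; "tau": joint torques, N m; "position": TCP position; "tool_rot": TCP orientation; "force": force on the tool from outside, world axes, zero at the start; "torque": the same for the moment, N m; "finger_gap": finger opening in mm; "grip_force": force on a finger pad.
Only numpy, scipy, OpenCV 4.12 (cv2) and the standard library are available. Lean on these libraries where they do the work, as an engineer would, in place of code of your own. Each camera call takes 0.05 s, during which the arm holds its last target. There are 200 camera calls.

TASK

Three closed microscope lamp housings lie on the grey mat and in one of them a heavy piece has come loose. Lift a housing clear of the mat and gently shake or rock it lengthwise, back and forth a few times, to feel whether something moves inside; set the one that you have felt to be loose flat in the steel tray, and leave or put back the two sound ones flat on the mat, all right way up. Swing and lower them gently, without dropping them (never faster than 1 m/s), and do not disturb the flask, the bottle or the tip box.

Things in the scene. Friction and masses are not known exactly. Their poses are not given: they have to be found in the camera images.
- housing_1_mid (a point): Middle of closed lamp housing 1 (half-way up and along, snout not counted): white square block 170 mm long (its x), 54 mm wide (y), 54 mm high (z up), grey fins on the last 20 mm at either end, a round aluminium snout 36 mm across, 12 mm long on its +x end. Weighs 0.55 to 0.7 kg, lies flat at first. All three look alike; which is loose changes from run to run.
- housing_2_mid (a point): Middle of closed lamp housing 2, same shape and axes. In the loose housing a 0.3 kg piece rolls along x, up to 44 mm either way from the middle, once the housing is tipped endwise by more than about 0.1 rad or jerked lengthwise; it is stopped by the ends of its space, so the balance point shifts and it knocks.
- housing_3_mid (a point): Middle of closed lamp housing 3, same shape and axes. In a sound housing the same 0.3 kg weight is held fast at the middle (play under 1 mm), so that it balances about its middle however it is tipped. Nothing inside is seen from outside.
- mat: Grey bench mat fixed on the bench, 240 mm (its x) by 360 mm (its y), 4 mm thick; origin at the centre of its underside, z up. The three housings lie on it in a row along its y, about 115 mm apart, lengthwise along its x.
- tray: Open steel service tray fixed on the bench, 240 mm (its x) by 170 mm (its y) outside, walls 5 mm thick and 30 mm high, floor 5 mm thick; origin at the centre of its underside, z up. Empty at first. A housing fits in it lengthwise along the tray's x.
- flask: Bystander: clear flat culture flask with a red cap, about 135 mm long, 80 mm wide, 34 mm high, lying beyond the mat and tray; origin at its underside.
- bottle: Bystander: clear bottle, 66 mm across, 130 mm tall, standing beyond the mat and tray; origin at the centre of its underside.
- tip_box: Bystander: orange box with a clear lid, 85 by 120 mm, 65 mm high, beyond the mat and tray; origin at the centre of its underside.
Mind the look-alikes: they are no part of the job. Leave any red or yellow look-alike of the part that bears housing_3_mid alone.

How it is judged (in metres and radians):
On the way, in this order (a step that is already met when the one before it is completed fails the run):
1. the housing with the loose piece has been lifted clear of the mat and shaken so that the piece ran to its snout end (((distance between piece_c0 and housing_1_mid below 0.06 m and height (world z) of housing_1_mid above 0.06 m and x of piece_c0 in the frame of housing_1_mid above 0.025 m) or (distance between piece_c0 and housing_2_mid below 0.06 m and height (world z) of housing_2_mid above 0.06 m and x of piece_c0 in the frame of housing_2_mid above 0.025 m) or (distance between piece_c0 and housing_3_mid below 0.06 m and height (world z) of housing_3_mid above 0.06 m and x of piece_c0 in the frame of housing_3_mid above 0.025 m))).
2. still lifted, it has been shaken so that the piece ran back to the other end (((distance between piece_c0 and housing_1_mid below 0.06 m and height (world z) of housing_1_mid above 0.06 m and x of piece_c0 in the frame of housing_1_mid below -0.025 m) or (distance between piece_c0 and housing_2_mid below 0.06 m and height (world z) of housing_2_mid above 0.06 m and x of piece_c0 in the frame of housing_2_mid below -0.025 m) or (distance between piece_c0 and housing_3_mid below 0.06 m and height (world z) of housing_3_mid above 0.06 m and x of piece_c0 in the frame of housing_3_mid below -0.025 m))).
At the end, for the whole second after the job is handed in: The housing with the loose piece lies flat in the tray (its middle within 50 mm of the tray's centre along the tray and 65 mm across it), the two sound ones lie flat on the mat (their middles over it); all are right way up (tilted less than 0.12 rad) and at rest (((distance between piece_c0 and housing_1_mid below 0.06 m and (x of housing_1_mid in the frame of tray between -0.05 and 0.05 m and y of housing_1_mid in the frame of tray between -0.065 and 0.065 m and z of housing_1_mid in the frame of tray below 0.038 m)) or (not (distance between piece_c0 and housing_1_mid below 0.06 m) and (x of housing_1_mid in the frame of mat between -0.12 and 0.12 m and y of housing_1_mid in the frame of mat between -0.18 and 0.18 m and z of housing_1_mid in the frame of mat below 0.037 m))) and angle between each of housing_1_mid, housing_2_mid, housing_3_mid's own z axis and vertical below 0.12 rad and linear speed of each of housing_1, housing_2, housing_3 below 0.02 m/s and ((distance between piece_c0 and housing_2_mid below 0.06 m and (x of housing_2_mid in the frame of tray between -0.05 and 0.05 m and y of housing_2_mid in the frame of tray between -0.065 and 0.065 m and z of housing_2_mid in the frame of tray below 0.038 m)) or (not (distance between piece_c0 and housing_2_mid below 0.06 m) and (x of housing_2_mid in the frame of mat between -0.12 and 0.12 m and y of housing_2_mid in the frame of mat between -0.18 and 0.18 m and z of housing_2_mid in the frame of mat below 0.037 m))) and ((distance between piece_c0 and housing_3_mid below 0.06 m and (x of housing_3_mid in the frame of tray between -0.05 and 0.05 m and y of housing_3_mid in the frame of tray between -0.065 and 0.065 m and z of housing_3_mid in the frame of tray below 0.038 m)) or (not (distance between piece_c0 and housing_3_mid below 0.06 m) and (x of housing_3_mid in the frame of mat between -0.12 and 0.12 m and y of housing_3_mid in the frame of mat between -0.18 and 0.18 m and z of housing_3_mid in the frame of mat below 0.037 m)))); the robot touches nothing.
It fails at once if a bystander was moved by more than 30 mm (distance of any of flask, bottle, tip_box from where it was at the start of the episode above 0.03 m).
It fails at once if a housing moved faster than 1 m/s (swung wildly or dropped) (linear speed of any of housing_1, housing_2, housing_3 above 1 m/s).
It also fails if it takes over 72 s, if anything falls off the work surface, if the arm or the gripper's body presses on something with over 40 N, if the wrist force passes 120 N, or if a joint passes its speed limit or range.

## Working session

There is one attempt and no reset: what is moved stays moved. The work goes in short steps, Python scripts to look and compute and a tool call to move; the robot and the scene stay as the last step left them, time stands still between calls to the robot, and variables do not carry over. Pictures are saved under pics/ and viewed, at most 10 in all, crops included, and the job is handed in when it is done.

Besides the shell and the picture viewer there is one more tool, called as name(argument=value, ...), one argument or row to a line, values as JSON. move_arm: Moves the arm, as the interface text tells. Its arguments: {"type":"object","properties":{"motion":{"type":"array"},"fingers":{"type":"number"}},"required":["motion"]}

```bash
mkdir -p pics
python3 - <<'E'
from plant import env
import cv2,numpy as np
for n in("scene","top"):
    cv2.imwrite(f"pics/{n}0.png",env.read_camera(n)); c=env.calibration(n); print(n,c)
print(env.read_state())
E
```

```text
scene {'fovy': 50.942590598236194, 'cx': 316.8364873764546, 'cy': 234.57452913679535, 'R': array([[ 0.56704698,  0.82344172,  0.02003617],
       [ 0.48052331, -0.31095042, -0.82000438],
       [-0.66899556,  0.47460885, -0.57200644]]), 't': array([-396.63654425, -165.44267379, 1499.21547917])}
top {'fovy': 45.47364006126051, 'cx': 315.23038441804624, 'cy': 249.47599248571433, 'R': array([[-0.02046049, -0.99978939,  0.00159766],
       [-0.98893515,  0.02000346, -0.14699364],
       [ 0.14693072, -0.00458754, -0.98913615]]), 't': array([ 166.3814556 ,  506.3106304 , 1378.06057615])}
{'time': 0.1, 'joints': array([ 1.10001786e+00,  2.76533142e-01,  1.50601752e+00,  2.42468735e-05,
        1.36071728e+00, -1.21002662e-01]), 'joint_velocities': array([ 0.00063541,  0.00066344, -0.00178522,  0.00149206, -0.0002239 ,
        0.00017622]), 'tau': array([ 1.92331783e-03, -4.17699659e+01, -2.46405387e+01, -2.27680171e-04,
        5.72566714e-03, -4.77383423e-06]), 'position': array([196.8237249 , 539.75236513, 230.52105137]), 'tool_rot': array([ 1.74000191e-01,  9.84745262e-01, -7.97785602e-04, -2.55589743e-04]), 'force': array([-0.09453183,  0.46379347, -0.03405598]), 'torque': array([-0.02170393,  0.04149568,  0.02394807]), 'grip_force': 0.0, 'finger_gap': 85.39493090230764}
```

View pics/top0.png

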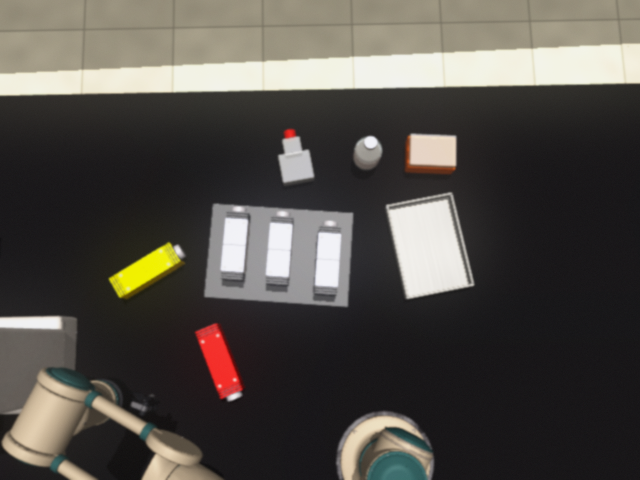

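View pics/scene0.png

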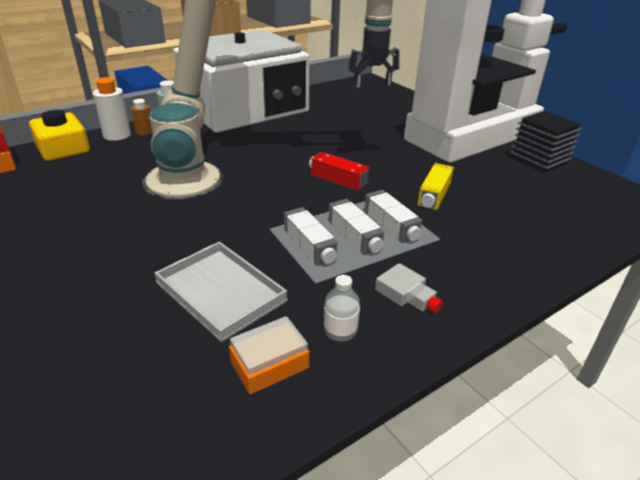

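Candidates in the top view: white blocks at (235,243), (280,247) and (328,258) on the grey mat, a yellow one at (147,270) and a red one at (219,362). The three white ones with snouts, lying on the mat, fit the description. Red and yellow are look-alikes. The tray is at (430,246), the flask at (296,160), the bottle at (368,153) and the tip box at (431,153).

```bash
cat > h.py <<'E'
import numpy as np,cv2
from plant import env
def ray(n,u,v,z):
    c=env.calibration(n);f=240/np.tan(np.radians(c['fovy'])/2)
    R=np.array(c['R']);t=np.array(c['t']);C=-R.T@t
    d=R.T@np.array([(u-c['cx'])/f,(v-c['cy'])/f,1]);return (C+d*(z-C[2])/d[2])
def proj(n,X):
    c=env.calibration(n);f=240/np.tan(np.radians(c['fovy'])/2)
    p=np.array(c['R'])@X+c['t'];return p[0]/p[2]*f+c['cx'],p[1]/p[2]*f+c['cy']
E
python3 - <<'E'
from h import *
im=cv2.imread("pics/top0.png")
g=im.min(2)
m=((g>205)&(im.max(2)-g.astype(int)<30)).astype(np.uint8)
n,l,s,c=cv2.connectedComponentsWithStats(m)
out=cv2.resize(im[185:310,195:480],None,fx=2.8,fy=2.8,interpolation=cv2.INTER_CUBIC)
for i in range(1,n):
    if s[i,4]>300 and 190<c[i][0]<350 and 190<c[i][1]<310:
        P=np.argwhere(l==i)[:,::-1]
        W=np.array([ray("top",u,v,58)[:2] for u,v in P],np.float32)
        r=cv2.minAreaRect(W);print(c[i],s[i,4],r)
        a=np.linalg.svd(W-W.mean(0),full_matrices=False)[2][0];print("yaw",np.arctan(a[1]/a[0]))
# tray
for q in [(386,206),(451,194),(473,286),(407,298)]: print("tray",ray("top",*q,30 )[:2])
for q in [(213,204),(353,213),(348,306),(205,297)]: print("mat",ray("top",*q,4)[:2])
cv2.imwrite("pics/crop.png",out)
E
```

```text
[233.69681309 244.66236003] 1161 ((523.038818359375, 354.5364074707031), (54.07731246948242, 129.13592529296875), 84.94799041748047)
yaw -0.089682385
[278.66638298 249.46808511] 1175 ((508.997802734375, 245.12615966796875), (54.435325622558594, 129.27015686035156), 85.0087661743164)
yaw -0.08859303Traceback (most recent call last):
  File "<stdin>", line 10, in <module>
  File "h.py", line 4, in ray
    c=env.calibration(n);f=240/np.tan(np.radians(c['fovy'])/2)
ValueError: time passes only in moves, steps and waits
```

Calibration calls are rate-limited, so I'll cache the result.

```bash
sed -i 's/^def ray/import functools\ncal=functools.lru_cache(env.calibration)\ndef ray/; s/c=env.calibration(n)/c=cal(n)/' h.py
python3 - <<'E'
from h import *
im=cv2.imread("pics/top0.png")
g=im.min(2)
m=((g>205)&(im.max(2)-g.astype(int)<30)).astype(np.uint8)
n,l,s,c=cv2.connectedComponentsWithStats(m)
out=cv2.resize(im[185:310,195:480],None,fx=2.8,fy=2.8,interpolation=cv2.INTER_CUBIC)
for i in range(1,n):
    if s[i,4]>300 and 190<c[i][0]<350 and 190<c[i][1]<310:
        P=np.argwhere(l==i)[:,::-1]
        W=np.array([ray("top",u,v,58)[:2] for u,v in P],np.float32)
        r=cv2.minAreaRect(W);print(c[i],s[i,4],r)
        a=np.linalg.svd(W-W.mean(0),full_matrices=False)[2][0];print("yaw",np.arctan(a[1]/a[0]))
for q in [(386,206),(451,194),(473,286),(407,298)]: print("tray",ray("top",*q,30 )[:2])
for q in [(213,204),(353,213),(348,306),(205,297)]: print("mat",ray("top",*q,4)[:2])
cv2.imwrite("pics/crop.png",out)
E
```

```text
[233.69681309 244.66236003] 1161 ((523.038818359375, 354.5364074707031), (54.07731246948242, 129.13592529296875), 84.94799041748047)
yaw -0.089682385
[278.66638298 249.46808511] 1175 ((508.997802734375, 245.12615966796875), (54.435325622558594, 129.27015686035156), 85.0087661743164)
yaw -0.08859303
[327.82634731 259.25491873] 1169 ((482.3067932128906, 126.0206298828125), (54.035133361816406, 129.10169982910156), 84.89421081542969)
yaw -0.09039466
tray [617.5090612  -24.05694384]
tray [ 645.13539923 -189.14626504]
tray [ 411.92836661 -230.4680586 ]
tray [385.76134048 -66.67309414]
mat [637.47761752 415.09581101]
mat [606.76581204  57.50147407]
mat [370.40751291  77.10654492]
mat [400.08660226 433.70334505]
```

View pics/crop.png

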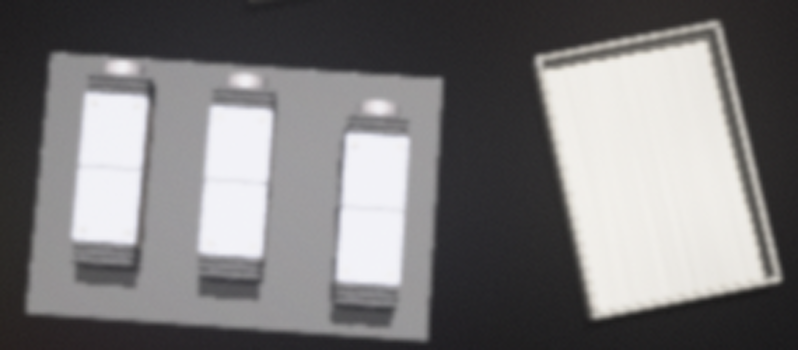

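The crop shows three white housings with their snouts toward +x, at about (110,165), (237,180) and (373,205). The tray is at (660,170). White tops measure 54x129 mm, as expected. I'll go above the first, A, at (523,354).

move_arm(
  motion=[
    [0.033,-0.0185,0,0.026],
    [0.033,-0.0185,0,0.026],
    [0.033,-0.0185,0,0.026],
    [0.033,-0.0185,0,0.026],
    [0.033,-0.0185,0,0.026],
    [0.033,-0.0185,0,0.026],
    [0.032,-0.0185,0,0.026],
    [0.032,-0.0185,0,0.026],
    [0.032,-0.0185,0,0.026],
    [0.032,-0.0185,0,0.026],
  ],
  fingers=0.085,
)

```text
time: 0.93
position: [524.3, 353.9, 230.8]
tool_rot: [0.044, 0.999, -0.0, -0.0]
force: [0.8, 1.8, 0.1]
finger_gap: 84.7
grip_force: 0.0
```

move_arm(
  motion=[
    [0,0,-0.03,0],
    [0,0,-0.03,0],
    [0,0,-0.03,0],
    [0,0,0,0],
    [0,0,0,0],
  ],
)

```text
time: 1.35
position: [521.9, 354.5, 139.6]
tool_rot: [0.045, 0.999, -0.001, -0.002]
force: [-0.1, 0.7, 0.4]
finger_gap: 84.7
grip_force: 0.0
```

move_arm(
  motion=[
    [0,0,-0.03,0],
    [0,0,-0.03,0],
    [0,0,-0.03,0],
    [0,0,-0.02,0],
    [0,0,-0.013,0],
    [0,0,0,0],
    [0,0,0,0],
  ],
)

```text
time: 1.93
position: [524.2, 356.1, 19.8]
tool_rot: [0.045, 0.999, 0.001, 0.001]
force: [1.0, 0.0, 1.3]
finger_gap: 84.8
grip_force: 0.0
```

move_arm(
  motion=[
    [0,0,0,0],
    [0,0,0,0],
    [0,0,0,0],
    [0,0,0,0],
    [0,0,0,0],
    [0,0,0,0],
    [0,0,0,0],
    [0,0,0,0],
  ],
  fingers=0.0,
)

```text
time: 2.6
position: [524.3, 355.5, 20.6]
tool_rot: [0.045, 0.999, 0.001, 0.002]
force: [-0.9, -0.7, 6.8]
finger_gap: 53.5
grip_force: 65.8
```

move_arm(
  motion=[
    [0,0,0.01,0],
    [0,0,0.02,0],
    [0,0,0.02,0],
    [0,0,0.02,0],
    [0,0,0.015,0],
    [0,0,0.01,0],
    [0,0,0,0],
    [0,0,0,0],
    [0,0,0,0],
  ],
)

```text
time: 3.35
position: [521.9, 354.6, 111.9]
tool_rot: [0.045, 0.999, -0.001, -0.001]
force: [1.0, 0.1, -7.0]
finger_gap: 53.4
grip_force: 65.0
```

```bash
cat > s.py <<'E'
from plant import env
s=env.read_state()
print(s['time'],s['position'].round(1),s['tool_rot'].round(3),'F',s['force'].round(2),'T',s['torque'].round(3),'tau',s['tau'].round(2),s['finger_gap'].round(1))
E
python3 s.py
```

```text
Traceback (most recent call last):
  File "s.py", line 3, in <module>
    print(s['time'],s['position'].round(1),s['tool_rot'].round(3),'F',s['force'].round(2),'T',s['torque'].round(3),'tau',s['tau'].round(2),s['finger_gap'].round(1))
                                                                                                                                           ^^^^^^^^^^^^^^^^^^^^^
AttributeError: 'float' object has no attribute 'round'
```

move_arm(
  motion=[
    [-0.04,0.0036,0,0],
    [0.04,-0.0036,0,0],
    [0.04,-0.0036,0,0],
    [0,0,0,0],
    [0,0,0,0],
    [0,0,0,0],
    [0,0,0,0],
  ],
)

```text
time: 3.93
position: [561.9, 351.3, 112.1]
tool_rot: [0.045, 0.999, -0.001, -0.001]
force: [-0.9, 0.2, -6.9]
finger_gap: 53.1
grip_force: 67.5
```

```bash
python3 s.py
```

```text
Traceback (most recent call last):
  File "s.py", line 3, in <module>
    print(s['time'],s['position'].round(1),s['tool_rot'].round(3),'F',s['force'].round(2),'T',s['torque'].round(3),'tau',s['tau'].round(2),s['finger_gap'].round(1))
                                                                                                                                           ^^^^^^^^^^^^^^^^^^^^^
AttributeError: 'float' object has no attribute 'round'
```

move_arm(
  motion=[
    [0.02,-0.0018,0,0],
    [-0.04,0.0036,0,0],
    [-0.04,0.0036,0,0],
    [0,0,0,0],
    [0,0,0,0],
    [0,0,0,0],
    [0,0,0,0],
  ],
)

```text
time: 4.52
position: [503.8, 357.5, 113.9]
tool_rot: [0.045, 0.999, 0.0, 0.001]
force: [-0.1, -0.1, -6.9]
finger_gap: 53.1
grip_force: 67.5
```

```bash
python3 s.py
```

```text
Traceback (most recent call last):
  File "s.py", line 3, in <module>
    print(s['time'],s['position'].round(1),s['tool_rot'].round(3),'F',s['force'].round(2),'T',s['torque'].round(3),'tau',s['tau'].round(2),s['finger_gap'].round(1))
                                                                                                                                           ^^^^^^^^^^^^^^^^^^^^^
AttributeError: 'float' object has no attribute 'round'
```

```bash
sed -i "s/,s\['finger_gap'\].round(1)//" s.py; python3 s.py
```

```text
4.5167 [503.8 357.5 113.9] [0.045 0.999 0.    0.001] F [-0.11 -0.13 -6.89] T [ 0.014 -0.01  -0.002] tau [ 4.000e-01 -5.165e+01 -2.375e+01  2.000e-02  6.000e-02 -0.000e+00]
```

move_arm(
  motion=[
    [-0.02,0.0018,0,0],
    [0.04,-0.0036,0,0],
    [0.04,-0.0036,0,0],
    [0,0,0,0],
    [0,0,0,0],
    [0,0,0,0],
    [0,0,0,0],
    [0,0,0,0],
    [0,0,0,0],
  ],
)

```text
time: 5.27
position: [562.5, 351.7, 113.4]
tool_rot: [0.045, 0.999, 0.0, -0.0]
force: [0.2, -0.3, -6.8]
finger_gap: 53.4
grip_force: 67.5
```

```bash
python3 s.py
```

```text
5.2667 [562.5 351.7 113.4] [ 0.045  0.999  0.    -0.   ] F [ 0.24 -0.31 -6.78] T [-0.011 -0.046  0.005] tau [-1.700e-01 -5.592e+01 -2.503e+01 -2.000e-02 -3.000e-02  0.000e+00]
```

move_arm(
  motion=[
    [0.02,-0.0018,0,0],
    [-0.04,0.0036,0,0],
    [-0.04,0.0036,0,0],
    [0,0,0,0],
    [0,0,0,0],
    [0,0,0,0],
    [0,0,0,0],
    [0,0,0,0],
    [0,0,0,0],
  ],
)

```text
time: 6.02
position: [504.0, 357.1, 113.6]
tool_rot: [0.045, 0.999, 0.0, 0.0]
force: [0.1, 0.1, -6.8]
finger_gap: 53.2
grip_force: 67.3
```

```bash
python3 s.py
```

```text
6.0167 [504.  357.1 113.6] [0.045 0.999 0.    0.   ] F [ 0.09  0.09 -6.84] T [ 0.009 -0.087 -0.024] tau [ 1.400e-01 -5.182e+01 -2.433e+01 -1.000e-02 -4.000e-02 -0.000e+00]
```

A shows no torque shift (a loose piece would give about 0.26 Nm), so A looks sound. I'll put it back and test B.

move_arm(
  motion=[
    [0.018,-0.002,-0.02,0],
    [0,0,-0.025,0],
    [0,0,-0.02,0],
    [0,0,-0.015,0],
    [0,0,-0.008,0],
    [0,0,-0.004,0],
    [0,0,-0.002,0],
    [0,0,0,0],
    [0,0,0,0],
  ],
)

```text
time: 6.77
position: [521.3, 354.8, 20.8]
tool_rot: [0.045, 0.999, 0.0, 0.0]
force: [-1.4, -1.3, 0.5]
finger_gap: 53.6
grip_force: 68.1
```

```bash
python3 s.py
```

```text
6.7667 [521.3 354.8  20.8] [0.045 0.999 0.    0.   ] F [-1.38 -1.28  0.46] T [-0.448  0.965  0.162] tau [  0.46 -51.07 -21.11   0.28  -1.55   0.19]
```

move_arm(
  motion=[
    [0,0,0,0],
    [0,0,0,0],
    [0,0,0,0],
    [0,0,0,0],
    [0,0,0,0],
    [0,0,0.02,0],
    [0,0,0.03,0],
    [0,0,0.03,0],
    [0,0,0.03,0],
  ],
  fingers=0.085,
)

```text
time: 7.52
position: [521.0, 355.0, 130.3]
tool_rot: [0.045, 0.999, -0.0, -0.0]
force: [0.4, 0.6, -0.2]
finger_gap: 85.2
grip_force: 0.0
```

move_arm(
  motion=[
    [-0.002,-0.02,0,0],
    [-0.003,-0.03,0,0],
    [-0.003,-0.03,0,0],
    [-0.003,-0.02,0,0],
    [-0.001,-0.01,0,0],
    [0,0,0,0],
    [0,0,0,0],
    [0,0,0,0],
  ],
)

```text
time: 8.18
position: [509.7, 246.2, 129.5]
tool_rot: [0.045, 0.999, 0.001, 0.0]
force: [0.9, 0.4, -0.3]
finger_gap: 85.3
grip_force: 0.0
```

```bash
python3 - <<'E'
from plant import env;import cv2
cv2.imwrite("pics/top1.png",env.read_camera("top")[150:330,180:420].repeat(3,0).repeat(3,1))
E
python3 s.py
```

```text
8.2333 [509.6 246.2 129.3] [0.045 0.999 0.    0.   ] F [ 1.06  0.11 -0.84] T [ 0.086 -0.     0.018] tau [-3.300e-01 -4.268e+01 -2.169e+01 -2.000e-02  1.000e-02  0.000e+00]
```

View pics/top1.png

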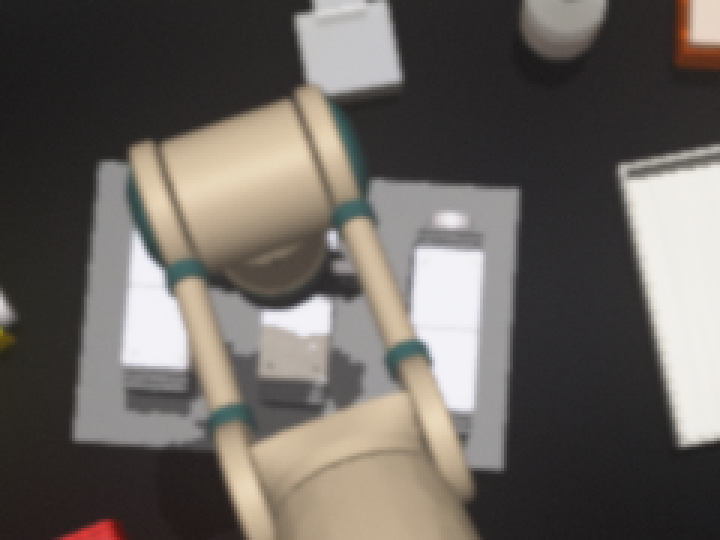

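A lies flat on the mat at about (155,310), and the arm is over B at about (297,330). Now I'll grasp B.

move_arm(
  motion=[
    [0,0,-0.03,0],
    [0,0,-0.03,0],
    [0,0,-0.03,0],
    [0,0,-0.015,0],
    [0,0,-0.005,0],
    [0,0,0,0],
    [0,0,0,0],
  ],
)

```text
time: 8.82
position: [509.9, 245.9, 19.8]
tool_rot: [0.044, 0.999, 0.0, 0.001]
force: [0.5, -0.8, 0.6]
finger_gap: 85.1
grip_force: 0.0
```

move_arm(
  motion=[
    [0,0,0,0],
    [0,0,0,0],
    [0,0,0,0],
    [0,0,0,0],
    [0,0,0,0],
    [0,0,0,0],
    [0,0,0,0],
    [0,0,0,0],
  ],
  fingers=0.0,
)

```text
time: 9.48
position: [510.1, 245.3, 20.8]
tool_rot: [0.045, 0.999, 0.0, 0.001]
force: [0.1, -0.1, 5.7]
finger_gap: 53.0
grip_force: 65.1
```

move_arm(
  motion=[
    [0,0,0.01,0],
    [0,0,0.02,0],
    [0,0,0.02,0],
    [0,0,0.02,0],
    [0,0,0.015,0],
    [0,0,0.01,0],
    [0,0,0,0],
    [0,0,0,0],
    [0,0,0,0],
  ],
)

```text
time: 10.23
position: [507.8, 244.6, 113.1]
tool_rot: [0.045, 0.999, -0.0, -0.001]
force: [-0.0, 0.8, -5.4]
finger_gap: 53.2
grip_force: 64.9
```

```bash
python3 s.py
```

```text
10.2333 [507.8 244.6 113.1] [ 0.045  0.999 -0.    -0.001] F [-0.04  0.82 -5.42] T [-0.01   0.02   0.035] tau [-0.000e+00 -4.682e+01 -2.376e+01 -1.000e-02 -7.000e-02  0.000e+00]
```

move_arm(
  motion=[
    [-0.04,0.0036,0,0],
    [0.04,-0.0036,0,0],
    [0.04,-0.0036,0,0],
    [0,0,0,0],
    [0,0,0,0],
    [0,0,0,0],
    [0,0,0,0],
    [0,0,0,0],
    [0,0,0,0],
  ],
)

```text
time: 10.98
position: [548.5, 241.5, 114.1]
tool_rot: [0.045, 0.999, -0.0, -0.0]
force: [-0.2, 0.4, -6.0]
finger_gap: 53.4
grip_force: 67.8
```

```bash
python3 s.py
```

```text
10.9833 [548.5 241.5 114.1] [ 0.045  0.999 -0.    -0.   ] F [-0.18  0.39 -5.95] T [-0.029  0.056 -0.005] tau [-8.000e-02 -4.913e+01 -2.370e+01 -1.000e-02 -1.000e-02  0.000e+00]
```

move_arm(
  motion=[
    [0.02,-0.0018,0,0],
    [-0.04,0.0036,0,0],
    [-0.04,0.0036,0,0],
    [0,0,0,0],
    [0,0,0,0],
    [0,0,0,0],
    [0,0,0,0],
    [0,0,0,0],
    [0,0,0,0],
  ],
)

```text
time: 11.73
position: [490.0, 246.9, 114.6]
tool_rot: [0.045, 0.999, 0.0, 0.0]
force: [0.1, -1.0, -5.4]
finger_gap: 53.4
grip_force: 67.8
```

```bash
python3 s.py
```

```text
11.7333 [490.  246.9 114.6] [0.045 0.999 0.    0.   ] F [ 0.14 -0.99 -5.4 ] T [-0.001  0.098 -0.001] tau [ 9.000e-02 -4.455e+01 -2.307e+01 -0.000e+00 -3.000e-02 -0.000e+00]
```

B shows no shift either. I'll put it back and test C.

move_arm(
  motion=[
    [0.018,-0.002,-0.02,0],
    [0,0,-0.025,0],
    [0,0,-0.02,0],
    [0,0,-0.015,0],
    [0,0,-0.008,0],
    [0,0,-0.004,0],
    [0,0,-0.002,0],
    [0,0,0,0],
    [0,0,0,0],
  ],
)

```text
time: 12.48
position: [507.8, 245.0, 21.4]
tool_rot: [0.045, 0.999, 0.0, 0.001]
force: [0.2, -0.5, -3.1]
finger_gap: 53.1
grip_force: 68.1
```

move_arm(
  motion=[
    [0,0,0,0],
    [0,0,0,0],
    [0,0,0,0],
    [0,0,0,0],
    [0,0,0,0],
    [0,0,0.02,0],
    [0,0,0.03,0],
    [0,0,0.03,0],
    [0,0,0.03,0],
  ],
  fingers=0.085,
)

```text
time: 13.23
position: [506.9, 244.8, 131.4]
tool_rot: [0.045, 0.999, -0.0, -0.0]
force: [0.5, 0.1, 0.1]
finger_gap: 85.0
grip_force: 0.0
```

move_arm(
  motion=[
    [-0.005,-0.02,0,0],
    [-0.007,-0.03,0,0],
    [-0.007,-0.03,0,0],
    [-0.004,-0.025,0,0],
    [-0.002,-0.015,0,0],
    [0,0,0,0],
    [0,0,0,0],
    [0,0,0,0],
  ],
)

```text
time: 13.9
position: [482.5, 125.4, 130.5]
tool_rot: [0.045, 0.999, 0.0, 0.0]
force: [-0.0, 0.5, 0.3]
finger_gap: 84.8
grip_force: 0.0
```

move_arm(
  motion=[
    [0,0,-0.03,0],
    [0,0,-0.03,0],
    [0,0,-0.03,0],
    [0,0,-0.015,0],
    [0,0,-0.006,0],
    [0,0,0,0],
    [0,0,0,0],
  ],
)

```text
time: 14.48
position: [482.9, 125.5, 19.7]
tool_rot: [0.044, 0.999, 0.0, 0.0]
force: [0.0, -0.1, 0.4]
finger_gap: 85.0
grip_force: 0.0
```

move_arm(
  motion=[
    [0,0,0,0],
    [0,0,0,0],
    [0,0,0,0],
    [0,0,0,0],
    [0,0,0,0],
    [0,0,0,0],
    [0,0,0,0],
    [0,0,0,0],
  ],
  fingers=0.0,
)

```text
time: 15.15
position: [483.4, 125.5, 20.8]
tool_rot: [0.045, 0.999, 0.001, 0.002]
force: [-0.8, 2.9, 6.8]
finger_gap: 53.1
grip_force: 65.1
```

move_arm(
  motion=[
    [0,0,0.01,0],
    [0,0,0.02,0],
    [0,0,0.02,0],
    [0,0,0.02,0],
    [0,0,0.015,0],
    [0,0,0.01,0],
    [0,0,0,0],
    [0,0,0,0],
    [0,0,0,0],
  ],
)

```text
time: 15.9
position: [480.8, 124.6, 113.1]
tool_rot: [0.045, 0.999, -0.0, -0.001]
force: [-0.1, 1.1, -6.5]
finger_gap: 52.8
grip_force: 65.3
```

```bash
python3 s.py
```

```text
15.9 [480.8 124.6 113.1] [ 0.045  0.999 -0.    -0.001] F [-0.08  1.11 -6.46] T [-0.027  0.04   0.04 ] tau [-1.000e-02 -4.049e+01 -2.311e+01 -0.000e+00 -9.000e-02 -0.000e+00]
```

move_arm(
  motion=[
    [-0.04,0.0036,0,0],
    [0.04,-0.0036,0,0],
    [0.04,-0.0036,0,0],
    [0,0,0,0],
    [0,0,0,0],
    [0,0,0,0],
    [0,0,0,0],
    [0,0,0,0],
    [0,0,0,0],
  ],
)

```text
time: 16.65
position: [521.5, 121.3, 114.1]
tool_rot: [0.045, 0.999, -0.0, -0.0]
force: [0.2, 0.3, -6.1]
finger_gap: 53.0
grip_force: 71.4
```

```bash
python3 s.py
```

```text
16.65 [521.5 121.3 114.1] [ 0.045  0.999 -0.    -0.   ] F [ 0.19  0.29 -6.08] T [-0.069 -0.027  0.047] tau [-1.000e-02 -4.336e+01 -2.299e+01 -1.000e-02 -3.000e-02  0.000e+00]
```

move_arm(
  motion=[
    [0.02,-0.0018,0,0],
    [-0.04,0.0036,0,0],
    [-0.04,0.0036,0,0],
    [0,0,0,0],
    [0,0,0,0],
    [0,0,0,0],
    [0,0,0,0],
    [0,0,0,0],
    [0,0,0,0],
  ],
)

```text
time: 17.4
position: [463.4, 126.6, 114.7]
tool_rot: [0.045, 0.999, 0.0, 0.001]
force: [0.4, -0.5, -6.6]
finger_gap: 53.3
grip_force: 71.4
```

```bash
python3 s.py
```

```text
17.4 [463.4 126.6 114.7] [0.045 0.999 0.    0.001] F [ 0.36 -0.45 -6.56] T [0.034 0.08  0.043] tau [ 7.000e-02 -3.799e+01 -2.229e+01  3.000e-02  1.000e-01 -0.000e+00]
```

The readings are noisy, and the piece may be bouncing. I'll accelerate below the roll threshold and then stop sharply, and average the readings.

```bash
cat > a.py <<'E'
from plant import env;import numpy as np
T=[];F=[]
for i in range(8):
    s=env.read_state();T.append(s['torque']);F.append(s['force']);env.read_camera("wrist")
print(s['position'].round(0),'F',np.mean(F,0).round(2),'T',np.mean(T,0).round(3),'sd',np.std(T,0).round(3))
E
python3 a.py
```

```text
[462. 127. 114.] F [ 0.17 -0.09 -6.81] T [ 0.012 -0.068 -0.002] sd [0.016 0.201 0.028]
```

move_arm(
  motion=[
    [-0.006,0.0005,0,0],
    [-0.012,0.001,0,0],
    [-0.018,0.0016,0,0],
    [-0.024,0.002,0,0],
    [-0.03,0.0027,0,0],
    [-0.036,0.0032,0,0],
    [0,0,0,0],
    [0,0,0,0],
    [0,0,0,0],
    [0,0,0,0],
  ],
)

```text
time: 18.63
position: [336.7, 137.8, 114.8]
tool_rot: [0.045, 0.999, 0.0, 0.001]
force: [0.1, -0.1, -7.4]
finger_gap: 53.2
grip_force: 71.4
```

```bash
python3 a.py
```

```text
[336. 138. 114.] F [ 0.1  -0.12 -6.68] T [-0.014  0.029  0.006] sd [0.049 0.177 0.025]
```

move_arm(
  motion=[
    [0.006,-0.0005,0,0],
    [0.012,-0.001,0,0],
    [0.018,-0.0016,0,0],
    [0.024,-0.002,0,0],
    [0.03,-0.0027,0,0],
    [0.036,-0.0032,0,0],
    [0,0,0,0],
    [0,0,0,0],
    [0,0,0,0],
    [0,0,0,0],
  ],
)

```text
time: 19.87
position: [461.2, 126.5, 113.7]
tool_rot: [0.045, 0.999, -0.0, -0.001]
force: [-0.3, -0.2, -6.6]
finger_gap: 52.8
grip_force: 71.4
```

```bash
python3 a.py
```

```text
[462. 127. 115.] F [-0.1  -0.18 -6.64] T [-0.001  0.086 -0.004] sd [0.046 0.174 0.036]
```

```bash
cat > b.py <<'E'
from plant import env;import numpy as np
T=[]
for i in range(16):
    s=env.read_state();T.append(s['torque'][1]);env.read_camera("wrist")
T=np.array(T);print(s['time'],s['position'].round(0),'Ty',T.round(2),'mean',T.mean().round(3),'se',(T.std()/4).round(3))
E
python3 b.py
```

```text
21.0167 [462. 127. 114.] Ty [0.1  0.11 0.13 0.1  0.12 0.12 0.11 0.14 0.06 0.11 0.06 0.13 0.09 0.12
 0.12 0.11] mean 0.108 se 0.005
```

It settles at +0.108 with little noise. Now I'll make the opposite stroke and read once it has settled.

move_arm(
  motion=[
    [-0.006,0.0005,0,0],
    [-0.012,0.001,0,0],
    [-0.018,0.0016,0,0],
    [-0.024,0.002,0,0],
    [-0.03,0.0027,0,0],
    [-0.036,0.0032,0,0],
    [0,0,0,0],
    [0,0,0,0],
    [0,0,0,0],
    [0,0,0,0],
  ],
)

```text
time: 21.9
position: [336.9, 137.8, 114.8]
tool_rot: [0.045, 0.999, 0.0, 0.001]
force: [1.3, -0.6, -6.6]
finger_gap: 53.7
grip_force: 71.4
```

```bash
python3 b.py
```

```text
22.65 [336. 138. 114.] Ty [-0.08 -0.29  0.08  0.13 -0.24 -0.12 -0.04 -0.07 -0.03 -0.05 -0.05 -0.02
 -0.05 -0.03 -0.05 -0.02] mean -0.058 se 0.025
```

move_arm(
  motion=[
    [0.006,-0.0005,0,0],
    [0.012,-0.001,0,0],
    [0.018,-0.0016,0,0],
    [0.024,-0.002,0,0],
    [0.03,-0.0027,0,0],
    [0.036,-0.0032,0,0],
    [0,0,0,0],
    [0,0,0,0],
    [0,0,0,0],
    [0,0,0,0],
  ],
)

```text
time: 23.53
position: [461.0, 126.5, 113.7]
tool_rot: [0.045, 0.999, -0.0, -0.001]
force: [-0.0, 0.5, -6.9]
finger_gap: 53.3
grip_force: 71.4
```

```bash
python3 b.py
```

```text
24.2833 [462. 127. 114.] Ty [ 0.33 -0.32 -0.09  0.21  0.35 -0.03  0.08  0.35  0.24 -0.09  0.21  0.42
  0.08 -0.02  0.33  0.29] mean 0.146 se 0.051
```

C responds: the torque settles at +0.11 after a + stroke and −0.04 after a − stroke, so the piece in C moves. I'll make sure it reaches the rear end too.

move_arm(
  motion=[
    [-0.006,0.0005,0,0],
    [-0.012,0.001,0,0],
    [-0.018,0.0016,0,0],
    [-0.024,0.002,0,0],
    [-0.03,0.0027,0,0],
    [-0.036,0.0032,0,0],
    [0,0,0,0],
    [0,0,0,0],
    [0,0,0,0],
    [0,0,0,0],
  ],
)

```text
time: 25.17
position: [337.0, 137.8, 114.8]
tool_rot: [0.045, 0.999, 0.0, 0.001]
force: [-0.7, 0.1, -6.2]
finger_gap: 53.2
grip_force: 71.4
```

```bash
python3 b.py
```

```text
25.9167 [336. 138. 114.] Ty [ 0.21 -0.16 -0.27  0.16  0.12 -0.25 -0.1  -0.05 -0.08 -0.05 -0.03 -0.06
 -0.03 -0.1  -0.01 -0.06] mean -0.048 se 0.031
```

move_arm(
  motion=[
    [0.006,-0.0005,0,0],
    [0.008,-0.0007,0,0],
    [0.008,-0.0007,0,0],
    [0.006,-0.0006,0,0],
    [0.003,-0.0003,0,0],
    [0,0,0,0],
    [0,0,0,0],
    [0,0,0,0],
  ],
)

```text
time: 26.63
position: [366.5, 134.7, 114.1]
tool_rot: [0.045, 0.999, -0.0, -0.001]
force: [0.1, -0.1, -6.3]
finger_gap: 53.3
grip_force: 71.5
```

move_arm(
  motion=[
    [-0.005,0.0005,0,0],
    [-0.01,0.001,0,0],
    [-0.015,0.0014,0,0],
    [-0.02,0.0018,0,0],
    [-0.024,0.002,0,0],
    [0,0,0,0],
    [0,0,0,0],
    [0,0,0,0],
    [0,0,0,0],
    [0,0,0,0],
  ],
)

```text
time: 27.47
position: [293.7, 141.6, 114.6]
tool_rot: [0.045, 0.999, 0.0, 0.0]
force: [-0.5, -0.0, -6.4]
finger_gap: 53.2
grip_force: 71.5
```

```bash
python3 b.py;python3 b.py
```

```text
28.2167 [293. 142. 114.] Ty [ 0.05  0.07 -0.01  0.01  0.03  0.04  0.01 -0.01  0.04  0.05  0.07  0.
 -0.01  0.01  0.01  0.04] mean 0.026 se 0.007
29.0167 [293. 142. 114.] Ty [0.03 0.06 0.05 0.04 0.06 0.01 0.04 0.07 0.01 0.04 0.01 0.07 0.05 0.05
 0.06 0.01] mean 0.041 se 0.005
```

Position so far: three different settled values in C. I'll use a smoother U-turn, with one long mild push toward the rear, to avoid bounce.

move_arm(
  motion=[
    [0.006,-0.0005,0,0],
    [0.012,-0.001,0,0],
    [0.018,-0.0016,0,0],
    [0.024,-0.002,0,0],
    [0.03,-0.0027,0,0],
    [0.034,-0.003,0,0],
    [0.03,-0.0027,0,0],
    [0.024,-0.002,0,0],
    [0.018,-0.0016,0,0],
    [0.012,-0.001,0,0],
  ],
)

```text
time: 29.9
position: [505.4, 122.8, 113.9]
tool_rot: [0.045, 0.999, 0.0, 0.001]
force: [-0.1, 0.2, -5.8]
finger_gap: 53.3
grip_force: 71.4
```

move_arm(
  motion=[
    [0.006,-0.0005,0,0],
    [0,0,0,0],
    [-0.006,0.0005,0,0],
    [-0.012,0.001,0,0],
    [-0.018,0.0016,0,0],
    [-0.024,0.002,0,0],
    [-0.03,0.0027,0,0],
    [-0.036,0.0032,0,0],
    [-0.04,0.0036,0,0],
    [-0.027,0.0024,0,0],
  ],
)

```text
time: 30.73
position: [305.8, 139.3, 113.4]
tool_rot: [0.045, 0.999, -0.0, -0.004]
force: [-0.9, -0.4, -6.9]
finger_gap: 53.2
grip_force: 71.4
```

move_arm(
  motion=[
    [-0.013,0.0012,0,0],
    [0,0,0,0],
    [0.013,-0.0012,0,0],
    [0.027,-0.0024,0,0],
    [0.04,-0.0036,0,0],
    [0.034,-0.003,0,0],
    [0.028,-0.0025,0,0],
    [0.022,-0.002,0,0],
    [0.016,-0.0014,0,0],
    [0.01,-0.0009,0,0],
  ],
)

```text
time: 31.57
position: [495.5, 123.5, 114.3]
tool_rot: [0.045, 0.999, 0.0, 0.002]
force: [0.1, 0.9, -6.0]
finger_gap: 53.4
grip_force: 71.4
```

move_arm(
  motion=[
    [0.005,-0.0005,0,0],
    [0,0,0,0],
    [0,0,0,0],
    [0,0,0,0],
    [0,0,0,0],
  ],
)

```text
time: 31.98
position: [494.6, 123.7, 114.3]
tool_rot: [0.045, 0.999, -0.0, -0.001]
force: [0.0, 0.5, -7.2]
finger_gap: 53.3
grip_force: 71.4
```

```bash
python3 b.py
```

```text
32.7333 [496. 124. 114.] Ty [ 0.2  -0.07  0.12  0.41  0.13 -0.09  0.17  0.36 -0.01 -0.05  0.35  0.35
 -0.06  0.07  0.4   0.16] mean 0.152 se 0.043
```

```bash
sed -i 's/\[1\])/)/; s/T=np.array(T);/T=np.array(T)[:,1];/' b.py; python3 b.py; python3 b.py
```

```text
33.5333 [496. 124. 114.] Ty [-0.07  0.19  0.42 -0.02 -0.05  0.29  0.25 -0.08  0.11  0.37  0.1  -0.11
  0.23  0.36  0.03  0.  ] mean 0.125 se 0.043
34.3333 [496. 124. 114.] Ty [ 0.34  0.23 -0.07  0.1   0.39  0.1  -0.06  0.27  0.37 -0.    0.05  0.35
  0.23 -0.16  0.11  0.38] mean 0.165 se 0.044
```

move_arm(
  motion=[
    [-0.02,0.0018,0,0],
    [-0.04,0.0036,0,0],
    [-0.04,0.0036,0,0],
    [-0.032,0.0029,0,0],
    [-0.024,0.002,0,0],
    [-0.016,0.0014,0,0],
    [-0.008,0.0007,0,0],
    [0,0,0,0],
    [0,0,0,0],
    [0,0,0,0],
  ],
)

```text
time: 35.22
position: [318.8, 139.9, 114.9]
tool_rot: [0.045, 0.999, 0.0, 0.002]
force: [-0.0, -0.6, -6.4]
finger_gap: 53.2
grip_force: 71.4
```

```bash
python3 b.py; python3 b.py
```

```text
35.9667 [316. 140. 114.] Ty [-0.28 -0.09 -0.11 -0.12 -0.11 -0.12 -0.08 -0.04 -0.11 -0.09 -0.1  -0.07
 -0.08 -0.1  -0.06 -0.13] mean -0.105 se 0.012Traceback (most recent call last):
  File "b.py", line 4, in <module>
    s=env.read_state();T.append(s['torque']);env.read_camera("wrist")
                                             ~~~~~~~~~~~~~~~^^^^^^^^^
ValueError: 200 camera calls are used up
```

The torque settles at −0.105, so the piece is at the rear end (it was +0.13 at the front). C is loose. Next I'll carry it to the tray centre (515,−128) with yaw +0.18.

move_arm(
  motion=[
    [0.01,-0.014,0,0.013],
    [0.02,-0.026,0,0.027],
    [0.024,-0.033,0,0.033],
    [0.024,-0.033,0,0.033],
    [0.024,-0.033,0,0.033],
    [0.024,-0.033,0,0.033],
    [0.024,-0.033,0,0.033],
    [0.024,-0.033,0,0.033],
    [0.016,-0.02,0,0.022],
    [0.008,-0.01,0,0.01],
  ],
)

```text
time: 37.5
position: [517.4, -132.5, 114.1]
tool_rot: [-0.089, 0.996, -0.001, 0.001]
force: [1.7, 0.8, -7.0]
finger_gap: 53.3
grip_force: 71.4
```

move_arm(
  motion=[
    [0,0,0,0],
    [0,0,0,0],
    [0,0,-0.015,0],
    [0,0,-0.025,0],
    [0,0,-0.02,0],
    [0,0,-0.01,0],
    [0,0,-0.005,0],
    [0,0,0,0],
    [0,0,0,0],
  ],
)

```text
time: 38.25
position: [514.4, -128.1, 40.0]
tool_rot: [-0.09, 0.996, -0.0, 0.0]
force: [0.3, 0.1, -6.4]
finger_gap: 53.3
grip_force: 71.5
```

```bash
python3 s.py
```

```text
38.25 [ 514.4 -128.1   40. ] [-0.09   0.996 -0.     0.   ] F [ 0.3   0.13 -6.41] T [-0.001  0.014 -0.015] tau [ 8.000e-02 -4.407e+01 -1.883e+01  1.000e-02  9.000e-02  0.000e+00]
```

move_arm(
  motion=[
    [0,0,-0.006,0],
    [0,0,-0.005,0],
    [0,0,-0.004,0],
    [0,0,-0.003,0],
    [0,0,0,0],
    [0,0,0,0],
    [0,0,0,0],
  ],
)

```text
time: 38.83
position: [514.0, -128.5, 21.9]
tool_rot: [-0.09, 0.996, -0.0, 0.0]
force: [-3.2, -0.1, 2.2]
finger_gap: 53.5
grip_force: 72.3
```

Weight is resting on the tray floor, so I'll release and retreat.

move_arm(
  motion=[
    [0,0,0,0],
    [0,0,0,0],
    [0,0,0,0],
    [0,0,0,0],
    [0,0,0,0],
    [0,0,0,0],
    [0,0,0.02,0],
    [0,0,0.03,0],
    [0,0,0.04,0],
    [0,0,0.04,0],
  ],
  fingers=0.085,
)

```text
time: 39.67
position: [513.2, -128.1, 152.0]
tool_rot: [-0.09, 0.996, 0.001, -0.001]
force: [0.3, -0.4, 0.3]
finger_gap: 84.9
grip_force: 0.0
```

move_arm(
  motion=[
    [0,0,0.04,0],
    [0,0,0.03,0],
    [0,0,0,0],
    [0,0,0,0],
    [0,0,0,0],
    [0,0,0,0],
    [0,0,0,0],
  ],
)

```text
time: 40.25
position: [513.1, -128.0, 219.5]
tool_rot: [-0.09, 0.996, 0.001, -0.002]
force: [-0.3, 0.7, -0.7]
finger_gap: 84.8
grip_force: 0.0
```

```bash
python3 -c "
from plant import env
print(env.job_done())"
```

```text
the job is handed in; nothing more can be done
None
```

Job handed in at about 40 s: the loose housing, the one nearest the tray, was felt by wrist torque (+0.13 to −0.10 N·m) and set in the tray, and the other two, which got only brief shake readings, were put back on the mat; camera calls had run out, so the tray placing rests on arm position and force readings, and no verdict came back.

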